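# Open the locked nozzle tray on the paint-shop counter

### The arm

A 6-joint arm with a two-finger parallel gripper is mounted at the origin on the work surface. World frame = base frame: x ahead of the robot, y to its left, z up, the work surface at z = 0. Lengths are in m, angles in rad, forces in N, time in s.
With the tool pointing down it reaches from about 0.35 to 0.8 m from the base axis. Payload 7.3 kg.
Tool frame: the origin (TCP) lies on the mounting face of the last link; the fingertips stand 173 mm ahead of it and the grasp point (between the pads) lies 155 mm ahead of it; x points along the fingers, y is the direction in which the jaws open and shut, and the axes are right-handed (so a half turn about x gives the same grasp; the last joint's range is limited). The gripper opens to 85 mm and grips with 20 to 120 N. Pads are 22 mm wide; open, the fingers measure 114 mm over their backs; the gripper's body (76 mm by 85 mm) begins 54 mm behind the grasp point. The pads swing forward as they close: fully open they stand 13 mm farther back than shut.
Start: joints at [1.198, 0.342, 1.524, -0, 1.275, -0.146], TCP at [0.118, 0.512, 0.405] pointing down, gripper open.
Joint ranges: [-2.53, 2.53], [-0.77, 2.02], [0.04, 2.7], [-1, 4.14], [0.28, 2.66], [-3.11, 3.11]. Speed limits (rad/s): [2.57, 2.57, 3.14, 3.14, 3.14, 3.14].

### API

Orientations are given as a rotation vector (axis times angle).
In Python, from rig import state, snapshot, camera_model, finish_job gives the robot as it stands. The module is installed in compiled form; this text tells all that it offers.
- The arm moves only by the tool jog_arm, never from a script. Its argument "deltas" is text: rows parted by semicolons, each of 5 numbers parted by spaces: the shift along the world's x, y, z in mm, then the turn about the world's z in degrees, then the closure, from -1 (fully open) to 1 (shut). A call has 1 to 12 rows; each row shifts and turns the pose as measured when the row begins; what a row does not reach is not made up. A row lasts 1/12 s, in which the tool goes at most 41.7 mm and 7.16 degrees, less where a joint would pass 70% of its speed; a pose out of reach is approached as far as the arm can. A call with a gripper value outside its range is refused whole. The fingers move at their own pace and stop on an object; "force" is the grip in N (left out, the last holds). Time passes only in rows, so rows that do not move let the fingers close. It gives the time, the measured TCP pose, the force and the opening at its end, in the units of the state.
- state(): the state, without advancing time (a new reading comes with each control period).
- snapshot(name): name is "scene" or "top" or "wrist"; returns the picture (400x640x3 uint8, blue, green, red); there is no depth.
- camera_model(name): a dict with "camera_matrix" (3x3 intrinsics, pixels), "world_to_cam" (4x4, takes a point from world to camera coordinates). Camera axes: x right, y down, z forward; pixel columns grow to the right and rows downward; lengths in m; the calibration is good to about 2 mm. A picture is of the moment at which its call begins: read the wrist's pose just before it. camera_model takes no time and is no camera call; for the wrist camera it gives the pose at the moment of the call.
- finish_job(): hands the job in, once; it reports no verdict.
The state is a dict: "time_s": time; "joints": joint angles; "qvel": joint speeds; "effort": joint torques, N m; "ee_pos": TCP position; "orientation": TCP orientation; "ft_force": force on the tool from outside, world axes, zero at the start; "wrist_torque": the same for the moment, N m; "finger_gap": finger opening in m.
Only numpy, scipy, OpenCV 4.12 (cv2) and the standard library are available. Lean on these libraries where they do the work, as an engineer would, in place of code of your own. Each camera call takes 0.05 s, during which the arm holds its last target.

### The job

The blue nozzle tray on the counter is locked shut by a red spring catch that stands up through a window in its sliding aluminium lid. With a fingertip press the catch all the way down and, keeping it down, push the lid along its rails towards the tray's empty end, so that the lid slides over the catch, until the lid is fully open and the catch springs up by itself in the lid's other window; then come away. Only press and push: lift nothing, and leave the spray cans, the loose cap and the roll of tape where they are.

Things in the scene. Friction and masses are not known exactly. Their poses are not given: they have to be found in the camera images.
- tray: blue nozzle tray fixed to the counter, 140 (x) by 370 (y) by 55 mm high. Origin: centre of its underside, on the counter; z up. Its +y axis is the way the lid opens, towards the empty end; the six nozzles lie at the -y end. Under the lid a trough 88 mm wide is open down to a deck 26 mm above the counter: a fingertip put through a lid window can travel along it to y = +171 mm, the end wall
- lid: sliding aluminium lid, 104 (x) by 263 (y) by 6 mm, axes as the tray's. Origin: centre of its underside, 44 mm above the counter. In the tray's frame it starts at y = -46.5 mm (shut, 2 mm play) and is stopped by the end wall at y = +40 mm (open). Slides with a few N on ledges, under lips (94 mm clear between them). It has two windows with a 25 mm bar between
- window1 (a point): centre, at the lid's top (50 mm above the counter), of the lid window in which the catch stands at the start: an opening 56 (x) by 60 (y) mm with yellow side borders. A finger standing in it on the catch can push its +y edge to open the lid
- window2 (a point): centre, at the lid's top, of the lid's other window, the same size, 85 mm to -y of the first. When the lid is open this window is over the catch, which then springs up in it
- catch (a joint): travel of the red spring catch in m: 0 when fully up (locked), 0.022 when pressed down to its stop. Force to press: about 2 N at the start, 5.5 N at the stop. From 0.017 down its top is below the lid's underside and the lid can slide over it; released, it springs up
- catch_top (a point): centre of the flat top of the red catch, a block 36 (x) by 52 (y) mm that moves only straight up and down, at x = 0, y = +35 mm in the tray's frame; 60 mm above the counter when up (10 mm above the lid's top), 38 mm when fully down
- can_yellow: loose spray can with yellow cap, 65 mm diameter, 197 mm high, origin at the centre of its underside; leave alone
- can_green: the same with green cap; leave alone
- can_orange: the same with orange cap; leave alone
- cap: loose blue spray-can cap, 62 mm diameter, 42 mm high, origin at the centre of its underside; leave alone
- tape: loose yellow roll of tape lying flat, 90 mm diameter, 25 mm high, origin at the centre of its underside; leave alone

How it is judged:
By the outcome, as a careful person would: the job done as asked, in the order asked, and still so for the second after the job is handed in, with the robot touching nothing.
It also fails if it takes over 34 s, if anything falls off the work surface, if the arm or the gripper's body presses on something with over 40 N, if the wrist force passes 120 N, or if a joint passes its speed limit or range.

## Working session

There is one attempt and no reset: what is moved stays moved. The work goes in short steps, Python scripts to look and compute and a tool call to move; the robot and the scene stay as the last step left them, time stands still between calls to the robot, and variables do not carry over. Pictures are saved under pics/ and viewed, and the job is handed in when it is done.

Besides the shell and the picture viewer there is one more tool, called after "Request:" by a JSON object that holds its "op" and its "data". jog_arm: Moves the arm, as the interface text tells. Its arguments: {"type":"object","properties":{"deltas":{"type":"string"},"force":{"type":"number"}},"required":["deltas"]}

```bash
mkdir -p pics
python3 - <<'E'
from rig import *
import cv2
s=state();print(s)
for n in("scene","top"):
    cv2.imwrite(f"pics/{n}0.png",snapshot(n)); m=camera_model(n);print(n,m)
E
```

```text
{'time_s': 0.0, 'joints': array([ 1.19797433e+00,  3.42715410e-01,  1.52504680e+00, -8.52799610e-06,
        1.27538061e+00, -1.46003638e-01]), 'qvel': array([-0.00033006, -0.00073744, -0.00064415,  0.0003578 ,  0.00042235,
       -0.00069832]), 'effort': array([-2.23122617e-03, -4.33686697e+01, -2.46006596e+01, -3.60199356e-04,
        8.09060497e-03,  9.11840118e-06]), 'ee_pos': array([0.11798984, 0.51142272, 0.40401915]), 'orientation': array([ 0.17690075,  1.56384087, -0.17926184]), 'ft_force': array([-0.35895128,  0.87758403,  0.23896453]), 'wrist_torque': array([ 0.00224554,  0.002512  , -0.04728754]), 'finger_gap': 0.08547545011309028}
scene {'camera_matrix': array([[466.09464884,   0.        , 310.20365239],
       [  0.        , 466.09464884, 190.48712852],
       [  0.        ,   0.        ,   1.        ]]), 'world_to_cam': array([[-0.82890783,  0.55934108,  0.00702576,  0.49023106],
       [ 0.47462616,  0.70990178, -0.52035513, -0.19420797],
       [-0.2960436 , -0.42799184, -0.85392106,  1.15201884],
       [ 0.        ,  0.        ,  0.        ,  1.        ]])}
top {'camera_matrix': array([[398.29060308,   0.        , 326.67342518],
       [  0.        , 398.29060308, 200.87208459],
       [  0.        ,   0.        ,   1.        ]]), 'world_to_cam': array([[-0.01245035, -0.99977282, -0.0173004 , -0.03546462],
       [-0.99053008,  0.01469741, -0.13650696,  0.57855111],
       [ 0.13673021,  0.015437  , -0.99048803,  0.72436655],
       [ 0.        ,  0.        ,  0.        ,  1.        ]])}
```

View pics/scene0.png

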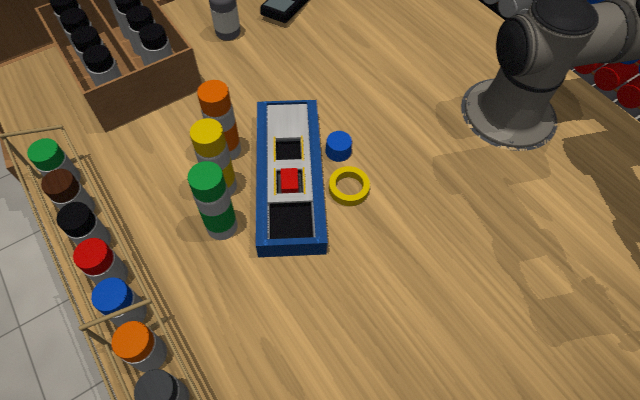

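View pics/top0.png

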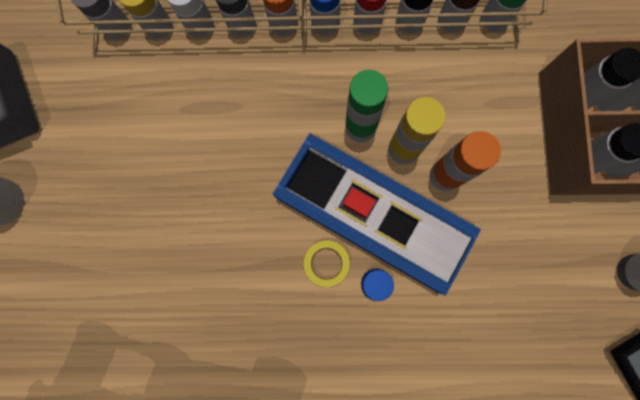

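The scene view shows the tray upright, with the catch at (289,180). The top view shows the tray diagonal, with the catch at (359,203), its empty end upper left at (316,178), tape at (327,263), cap at (378,285) and cans above. Next I measure.

```bash
cat > h.py <<'E'
import numpy as np,cv2
from rig import *
def ray(m,px,z):
    K=m["camera_matrix"];T=m["world_to_cam"];R=T[:3,:3];c=-R.T@T[:3,3]
    d=R.T@np.linalg.inv(K)@np.array([px[0],px[1],1.]);return c+d*(z-c[2])/d[2]
def big(mask):
    cs,_=cv2.findContours(mask,cv2.RETR_EXTERNAL,cv2.CHAIN_APPROX_NONE);return max(cs,key=cv2.contourArea)
def hsv(im,lo,hi):return cv2.inRange(cv2.cvtColor(im,cv2.COLOR_BGR2HSV),lo,hi)
def top(m,c,z):return np.array([ray(m,p,z)[:2] for p in c.reshape(-1,2)])
E
python3 - <<'E'
from h import *
np.set_printoptions(precision=4,suppress=True)
for n in("top","scene"):
    im=cv2.imread(f"pics/{n}0.png");m=camera_model(n)
    roi=np.zeros(im.shape[:2],np.uint8)
    if n=="top": roi[125:300,265:490]=255
    else: roi[90:265,245:360]=255
    b=hsv(im,(100,120,40),(125,255,255))&roi
    c=big(b);P=top(m,c,.055)
    r=cv2.minAreaRect((P*1000).astype(np.float32));print(n,"tray",r,cv2.boxPoints(r).tolist())
    rr=(hsv(im,(0,150,150),(6,255,255))|hsv(im,(174,150,150),(180,255,255)))&roi
    c=big(rr);P=top(m,c,.06);r=cv2.minAreaRect((P*1000).astype(np.float32));print("catch",r)
    y=hsv(im,(22,120,80),(33,255,255))&roi
    n_,l,st,ce=cv2.connectedComponentsWithStats(y)
    for s,q in zip(st[1:],ce[1:]):
        if s[4]>15:print("yel",s,ray(m,q,.05))
    if n=="top":
        for nm,lo,hi,z in(("orange",(3,150,120),(14,255,255),.197),("yellow",(20,150,120),(30,255,255),.197),("green",(55,120,60),(80,255,255),.197)):
            k=hsv(im,lo,hi);k[:60]=0;k[210:]=0;k[:,:330]=0;k[:,510:]=0;P=top(m,big(k),z)*1000;print(nm,cv2.minEnclosingCircle(P.astype(np.float32)))
        k=hsv(im,(100,120,40),(125,255,255));k[:262]=0;k[:,:355]=0;k[:,400:]=0
        print("cap",cv2.minEnclosingCircle((top(m,big(k),.042)*1000).astype(np.float32)))
    v=cv2.resize(im[130:300,270:490] if n=="top" else im[90:265,240:380],None,fx=3,fy=3);cv2.imwrite(f"pics/{n}z.png",v)
E
```

```text
top tray ((553.651123046875, -133.16444396972656), (365.6935729980469, 138.69190979003906), 58.969642639160156) [[399.972900390625, -254.09751892089844], [518.8171997070312, -325.59210205078125], [707.329345703125, -12.231369018554688], [588.4850463867188, 59.263214111328125]]
catch ((572.8991088867188, -103.96489715576172), (48.81564712524414, 32.604339599609375), 59.128761291503906)
yel [408 125  35  11 268] [ 0.7138 -0.235   0.05  ]
yel [352 180  30  17  50] [ 0.5994 -0.1192  0.05  ]
yel [392 203  30  17  54] [ 0.5542 -0.1942  0.05  ]
yel [336 208  29  17  56] [ 0.5476 -0.0874  0.05  ]
yel [376 231  29  17  56] [ 0.504 -0.16   0.05 ]
yel [ 303  240   47   47 1005] [ 0.4602 -0.0412  0.05  ]
orange ((632.2261352539062, -282.92889404296875), 30.541946411132812)
yellow ((688.429443359375, -201.0696258544922), 30.61530303955078)
green ((734.4046020507812, -113.60970306396484), 30.274011611938477)
cap ((419.7752685546875, -135.15492248535156), 28.843608856201172)
scene tray ((562.6596069335938, -124.6181640625), (392.6531677246094, 138.6542510986328), 58.9302978515625) [[401.95782470703125, -257.0013732910156], [520.7207641601562, -328.5581359863281], [723.3613891601562, 7.765045166015625], [604.5984497070312, 79.32180786132812]]
catch ((575.3241577148438, -104.26219177246094), (49.9884147644043, 33.858646392822266), 56.833255767822266)
yel [274 137   2  25  47] [ 0.5573 -0.1918  0.05  ]
yel [300 136   4  24  52] [ 0.5065 -0.1599  0.05  ]
yel [302 167   4  27  54] [ 0.5486 -0.0903  0.05  ]
yel [329 166  31  40 749] [ 0.4865 -0.0299  0.05  ]
yel [274 168   2  27  53] [ 0.6019 -0.1196  0.05  ]
```

View pics/topz.png

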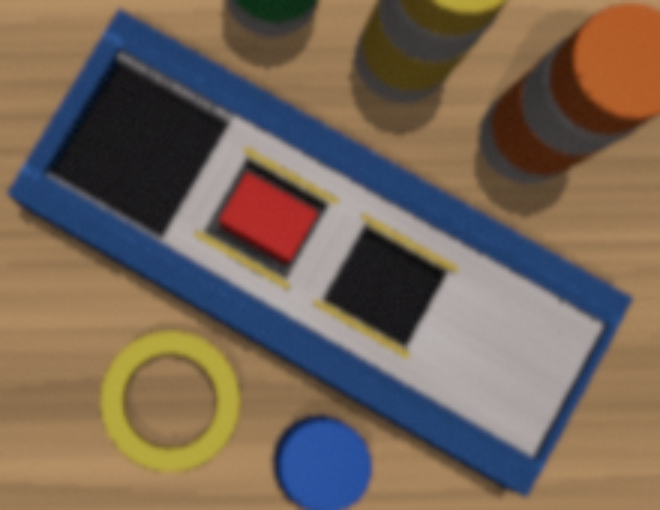

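Both views agree: yaw of +y is about 59°, the window spacing is 86 mm (it should be 85), and the catch is at about (0.573,-0.104). Now I work out the tool yaw and the approach shifts.

Run:
```python
from h import *
from scipy.spatial.transform import Rotation as R
s=state();M=R.from_rotvec(s["orientation"]).as_matrix();print(M.round(3))
jy=np.degrees(np.arctan2(M[1,1],M[0,1]));print("jaw yaw",jy,"turn to tray x", (-31-jy+90)%180-90)
u=np.array([np.cos(np.radians(59)),np.sin(np.radians(59))]);c=np.array([.573,-.104])
print("u",u,"shift mm",(c+.005*u-s["ee_pos"][:2])*1000)
```

```text
[[-0.     0.225  0.974]
 [-0.001  0.974 -0.225]
 [-1.    -0.001 -0.   ]]
jaw yaw 77.00615518177432 turn to tray x 71.99384481822568
u [0.51503807 0.8571673 ] shift mm [ 457.5793299  -611.15785085]
```

Request:
{"op": "jog_arm", "data": {"deltas": "20 -27 0 -5 1;20 -27 0 -5 1;20 -27 0 -5 1;20 -27 0 -5 1;20 -27 0 -5 1;20 -27 0 -5 1;20 -27 0 -5 1;20 -27 0 -5 1;20 -27 0 -5 1;20 -27 0 -5 1;20 -27 0 -5 1;20 -27 0 -5 1", "force": 40}}

```text
time_s: 1.1
ee_pos: [0.3602, 0.1752, 0.4002]
orientation: [1.013, 1.327, -1.019]
ft_force: [0.0, 0.1, 0.1]
finger_gap: -0.0002
```

Request:
{"op": "jog_arm", "data": {"deltas": "21 -27 0 -5 1;21 -27 0 -5 1;21 -27 0 -5 1;21 -27 0 -5 1;21 -27 0 -5 1;21 -27 0 -5 1;21 -27 0 -5 1;21 -27 0 -5 1;15 -20 0 -5 1;0 0 0 0 1;0 0 0 0 1"}}

```text
time_s: 2.02
ee_pos: [0.5515, -0.0817, 0.3958]
orientation: [1.619, 0.889, -1.629]
ft_force: [0.0, 0.2, 0.4]
finger_gap: 0.0005
```

```bash
cat > w.py <<'E'
from h import *
from scipy.spatial.transform import Rotation as R
s=state();M=R.from_rotvec(s["orientation"]).as_matrix()
jy=np.degrees(np.arctan2(M[1,1],M[0,1]));print("turn",(-31-jy+90)%180-90, M[:,0].round(3))
u=np.array([np.cos(np.radians(59)),np.sin(np.radians(59))]);c=np.array([.573,-.104])
tip=s["ee_pos"]+.173*M[:,0];d=tip[:2]-c
print("tip",tip.round(4),"tray x,y rel catch mm",1000*(d@[u[1],-u[0]]),1000*(d@u),s["ft_force"].round(2),s["joints"].round(2),s["time_s"])
print("to catch+5 mm shift",-1000*d+5*u)
E
python3 w.py
```

```text
turn 2.1448314117880045 [-0.01   0.007 -1.   ]
tip [ 0.5498 -0.0805  0.2228] tray x,y rel catch mm -32.0131857764889 8.217193777281189 [0.02 0.24 0.37] [-0.29  0.41  1.44  0.    1.3   0.29] 2.0167
to catch+5 mm shift [ 25.78367875 -19.24568288]
```

Request:
{"op": "jog_arm", "data": {"deltas": "9 -7 -30 2 1;9 -7 -30 0 1;8 -6 -30 0 1;0 0 -25 0 1;0 0 0 0 1;0 0 0 0 1"}}

```text
time_s: 2.52
ee_pos: [0.5755, -0.0975, 0.2783]
orientation: [1.588, 0.921, -1.595]
ft_force: [0.9, 0.2, -0.0]
finger_gap: -0.0001
```

```bash
python3 w.py
python3 - <<'E'
from h import *
for n in("scene","top"):
    im=snapshot(n);v=im[130:300,270:490] if n=="top" else im[60:265,200:400];cv2.imwrite(f"pics/{n}1.png",cv2.resize(v,None,fx=2.9,fy=2.9))
E
```

```text
turn -0.5875578744208951 [-0.009  0.008 -1.   ]
tip [ 0.574  -0.0962  0.1053] tray x,y rel catch mm -3.1561857754638196 7.170891767937518 [ 0.86  0.19 -0.02] [-0.3   0.57  1.52  0.01  1.06  0.23] 2.5167
to catch+5 mm shift [ 1.58728732 -3.48637328]
```

View pics/scene1.png

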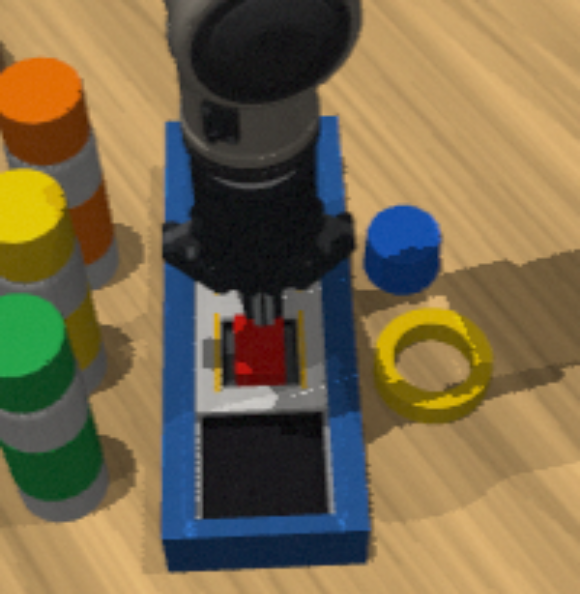

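The picture shows the shut fingers above the catch at crop (262,320), lined up with the tray. The knuckles are well above the rims. I fix the small offset and descend.

Request:
{"op": "jog_arm", "data": {"deltas": "2 -4 -15 0 1;0 0 -15 0 1;0 0 -10 0 1;0 0 0 0 1"}}

```text
time_s: 2.95
ee_pos: [0.5792, -0.1004, 0.2471]
orientation: [1.592, 0.911, -1.58]
ft_force: [-1.2, 0.4, -0.3]
finger_gap: 0.0001
```

```bash
python3 w.py
```

```text
turn -0.772473281710262 [ 0.007  0.003 -1.   ]
tip [ 0.5803 -0.0999  0.0741] tray x,y rel catch mm 4.180825571640054 7.258937102370764 [-1.21  0.4  -0.34] [-0.3   0.61  1.54  0.01  0.98  0.22] 2.95
to catch+5 mm shift [-4.74710559  0.21699734]
```

Request:
{"op": "jog_arm", "data": {"deltas": "-4 0 -8 0 1;0 0 -8 0 1;0 0 -8 0 1;0 0 -6 0 1;0 0 0 0 1"}}

```text
time_s: 3.37
ee_pos: [0.5759, -0.1002, 0.2197]
orientation: [1.595, 0.905, -1.572]
ft_force: [-1.0, 0.1, 3.7]
finger_gap: -0.0
```

```bash
python3 w.py
```

```text
turn -0.8319804593869975 [ 0.015  0.    -1.   ]
tip [ 0.5784 -0.1002  0.0467] tray x,y rel catch mm 2.6839942402294485 6.100430938212727 [-0.98  0.08  3.72] [-0.3   0.64  1.58  0.01  0.9   0.22] 3.3667
to catch+5 mm shift [-2.86739593  0.43910581]
```

Request:
{"op": "jog_arm", "data": {"deltas": "-2 0 -5 0 1;0 0 -4 0 1;0 0 -3 0 1;0 0 0 0 1"}}

```text
time_s: 3.7
ee_pos: [0.5745, -0.1002, 0.2121]
orientation: [1.597, 0.901, -1.567]
ft_force: [-2.2, 0.9, 4.3]
finger_gap: 0.0003
```

```bash
python3 w.py
```

```text
turn -0.8466133350814857 [ 0.02  -0.001 -1.   ]
tip [ 0.5779 -0.1004  0.0392] tray x,y rel catch mm 2.385303980618344 5.6025203135285375 [-2.17  0.89  4.31] [-0.31  0.65  1.59  0.01  0.88  0.22] 3.7
to catch+5 mm shift [-2.35492548  0.71206166]
```

Request:
{"op": "jog_arm", "data": {"deltas": "0 0 -3 0 1;0 0 -3 0 1;0 0 0 0 1"}}

```text
time_s: 3.95
ee_pos: [0.5742, -0.1, 0.2124]
orientation: [1.598, 0.899, -1.565]
ft_force: [-2.5, 0.4, 4.6]
finger_gap: 0.0006
```

```bash
python3 w.py
python3 - <<'E'
from h import *
for n in("scene",):
    im=snapshot(n);v=im[60:265,200:400];cv2.imwrite(f"pics/{n}2.png",cv2.resize(v,None,fx=2.9,fy=2.9))
E
```

```text
turn -0.8908313871221054 [ 0.022 -0.002 -1.   ]
tip [ 0.5781 -0.1004  0.0395] tray x,y rel catch mm 2.5256707567664227 5.6755855182932455 [-2.52  0.42  4.58] [-0.3   0.65  1.59  0.01  0.88  0.22] 3.95
to catch+5 mm shift [-2.51287465  0.72172679]
```

View pics/scene2.png

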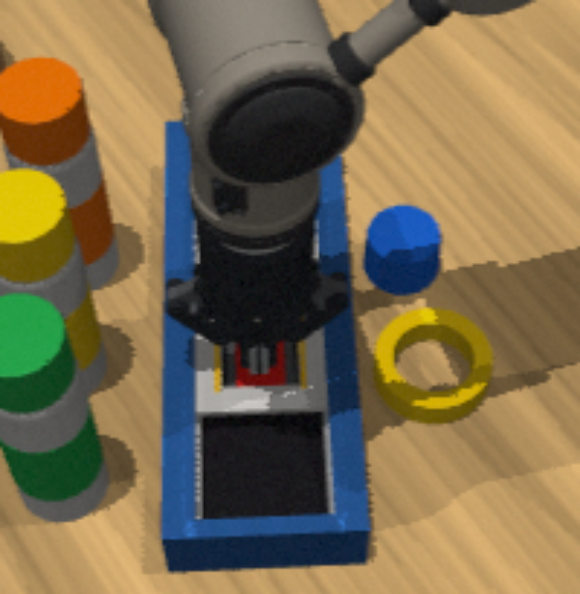

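The catch is down inside the window with the finger on it, about 20 mm of travel at 4.6 N. Small steps are lost to the arm's compliance, so I press a little more strongly.

Request:
{"op": "jog_arm", "data": {"deltas": "0 0 -6 0 1;0 0 -6 0 1"}}

```text
time_s: 4.17
ee_pos: [0.5742, -0.0999, 0.2104]
orientation: [1.598, 0.896, -1.561]
ft_force: [-25.1, 5.6, 70.8]
finger_gap: -0.0
```

```bash
python3 w.py
```

```text
turn -0.9425426554609544 [ 0.026 -0.004 -1.   ]
tip [ 0.5787 -0.1006  0.0374] tray x,y rel catch mm 3.1609305357564716 5.821024987903636 [-25.11   5.6   70.79] [-0.3   0.65  1.6   0.    0.87  0.22] 4.1667
to catch+5 mm shift [-3.13230542  0.92424381]
```

That was the stop: the catch is fully down, and the stiff contact gives 71 N. I ease off.

Request:
{"op": "jog_arm", "data": {"deltas": "-1 0 1 0 1;0 0 0 0 1"}}

```text
time_s: 4.33
ee_pos: [0.5731, -0.0996, 0.2164]
orientation: [1.6, 0.892, -1.556]
ft_force: [-1.0, 0.2, 3.8]
finger_gap: 0.0002
```

```bash
python3 w.py
```

```text
turn -0.9600651014706045 [ 0.031 -0.006 -0.999]
tip [ 0.5785 -0.1006  0.0434] tray x,y rel catch mm 2.993507475834706 5.757141087648837 [-0.96  0.17  3.76] [-0.3   0.64  1.6   0.01  0.87  0.22] 4.3333
to catch+5 mm shift [-2.95589321  0.89277375]
```

Request:
{"op": "jog_arm", "data": {"deltas": "-1 0 -5 0 1;-1 0 -4 0 1;0 1 -3 0 1;2 4 -3 0 1;2 4 -3 0 1"}}

```text
time_s: 4.75
ee_pos: [0.5744, -0.0951, 0.2109]
orientation: [1.593, 0.879, -1.551]
ft_force: [-18.9, -18.1, 31.1]
finger_gap: 0.0
```

```bash
python3 w.py
```

```text
turn -1.1629148253897057 [ 0.038 -0.019 -0.999]
tip [ 0.5809 -0.0984  0.0381] tray x,y rel catch mm 3.870726164265093 8.90798459057125 [-18.91 -18.11  31.11] [-0.29  0.65  1.6  -0.01  0.85  0.23] 4.75
to catch+5 mm shift [-5.33062076 -1.35622525]
```

Request:
{"op": "jog_arm", "data": {"deltas": "1 4 -1 0 1;1 4 -2 0 1;2 5 -2 0 1"}}

```text
time_s: 5.0
ee_pos: [0.5777, -0.0874, 0.211]
orientation: [1.587, 0.868, -1.551]
ft_force: [-10.3, -12.0, 24.1]
finger_gap: -0.0
```

```bash
python3 w.py
```

```text
turn -1.1996960589283674 [ 0.04  -0.03  -0.999]
tip [ 0.5846 -0.0925  0.0382] tray x,y rel catch mm 4.004992623950434 15.831734016022372 [-10.33 -12.01  24.11] [-0.28  0.65  1.6  -0.02  0.85  0.26] 5.0
to catch+5 mm shift [-9.01170415 -7.22188452]
```

Request:
{"op": "jog_arm", "data": {"deltas": "1 5 -1 0 1;1 5 -2 0 1;2 6 -2 0 1;2 6 -2 0 1"}}

```text
time_s: 5.33
ee_pos: [0.5833, -0.0741, 0.2108]
orientation: [1.575, 0.85, -1.551]
ft_force: [-9.6, -12.7, 18.6]
finger_gap: 0.0
```

```bash
python3 w.py
python3 - <<'E'
from h import *
for n in("scene",):
    im=snapshot(n);v=im[60:265,200:400];cv2.imwrite(f"pics/{n}3.png",cv2.resize(v,None,fx=2.9,fy=2.9))
E
```

```text
turn -1.3032526023868058 [ 0.043 -0.048 -0.998]
tip [ 0.5908 -0.0824  0.0382] tray x,y rel catch mm 4.111925275423986 27.681059894777267 [ -9.61 -12.74  18.63] [-0.25  0.66  1.59 -0.05  0.84  0.3 ] 5.3333
to catch+5 mm shift [-15.20621731 -17.32366481]
```

View pics/scene3.png

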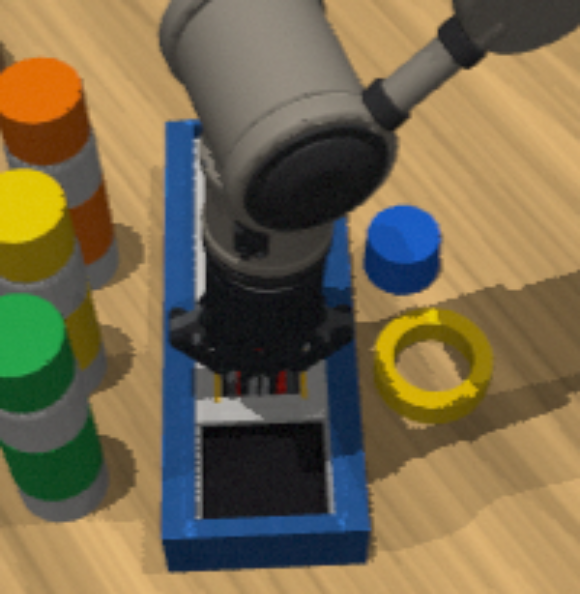

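The lid has begun to move: its front edge went from row 413 to 424 in the crop. The catch is still down under the finger. I carry on.

Request:
{"op": "jog_arm", "data": {"deltas": "2 7 -1 0 1;2 7 -1 0 1;2 7 -1 0 1"}}

```text
time_s: 5.63
ee_pos: [0.5891, -0.0583, 0.2101]
orientation: [1.569, 0.84, -1.553]
ft_force: [-3.1, -13.2, 8.9]
finger_gap: 0.0003
```

```bash
python3 w.py
```

```text
turn -1.2728714253466507 [ 0.044 -0.058 -0.997]
tip [ 0.5968 -0.0684  0.0376] tray x,y rel catch mm 2.0348203621298326 42.76270135415666 [ -3.15 -13.23   8.87] [-0.22  0.66  1.58 -0.06  0.85  0.34] 5.6333
to catch+5 mm shift [-21.19341049 -31.32094282]
```

Request:
{"op": "jog_arm", "data": {"deltas": "4 7 0 0 1;4 7 0 0 1;4 7 0 0 1"}}

```text
time_s: 5.88
ee_pos: [0.5999, -0.0416, 0.2102]
orientation: [1.561, 0.835, -1.56]
ft_force: [-5.0, -7.8, 7.9]
finger_gap: 0.0
```

```bash
python3 w.py
python3 - <<'E'
from h import *
for n in("scene",):
    im=snapshot(n);v=im[60:265,200:400];cv2.imwrite(f"pics/{n}4.png",cv2.resize(v,None,fx=2.9,fy=2.9))
E
```

```text
turn -1.2409975549562091 [ 0.039 -0.066 -0.997]
tip [ 0.6066 -0.0529  0.0377] tray x,y rel catch mm 2.526334302909595 61.08918726178861 [-4.96 -7.83  7.86] [-0.18  0.68  1.55 -0.08  0.87  0.38] 5.8833
to catch+5 mm shift [-31.05355819 -46.77665889]
```

View pics/scene4.png

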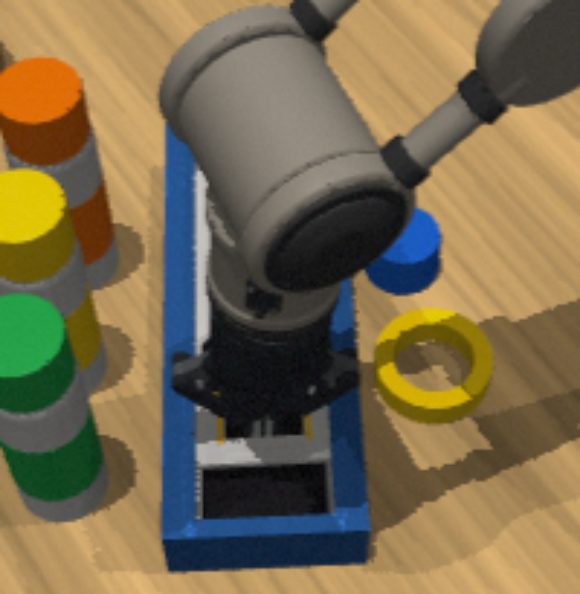

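The lid slides over the catch, its front edge now at crop row 465. The catch is hidden under the lid, and the cap and tape have not moved.

Request:
{"op": "jog_arm", "data": {"deltas": "4 7 0 0 1;4 7 0 0 1;4 7 0 0 1;4 7 0 0 1"}}

```text
time_s: 6.27
ee_pos: [0.6146, -0.0182, 0.21]
orientation: [1.549, 0.83, -1.569]
ft_force: [-4.5, -8.6, 7.4]
finger_gap: -0.0
```

```bash
python3 w.py
```

```text
turn -1.2535939619323244 [ 0.031 -0.075 -0.997]
tip [ 0.6199 -0.0313  0.0376] tray x,y rel catch mm 2.7228363358220915 86.49687919854603 [-4.54 -8.6   7.42] [-0.14  0.7   1.5  -0.09  0.9   0.44] 6.2667
to catch+5 mm shift [-44.30792205 -68.45409557]
```

Request:
{"op": "jog_arm", "data": {"deltas": "4 7 0 0 1;4 7 0 0 1"}}

```text
time_s: 6.43
ee_pos: [0.6218, -0.007, 0.21]
orientation: [1.543, 0.827, -1.575]
ft_force: [-5.1, -7.5, 8.3]
finger_gap: 0.0002
```

```bash
python3 w.py
python3 - <<'E'
from h import *
for n in("scene",):
    im=snapshot(n);v=im[60:265,200:400];cv2.imwrite(f"pics/{n}5.png",cv2.resize(v,None,fx=2.9,fy=2.9))
E
```

```text
turn -1.2445688310843224 [ 0.026 -0.081 -0.996]
tip [ 0.6263 -0.021   0.0377] tray x,y rel catch mm 2.9352067887111755 98.60525360991005 [-5.12 -7.46  8.3 ] [-0.12  0.71  1.48 -0.1   0.92  0.46] 6.4333
to catch+5 mm shift [-50.7262329  -78.72361931]
```

View pics/scene5.png

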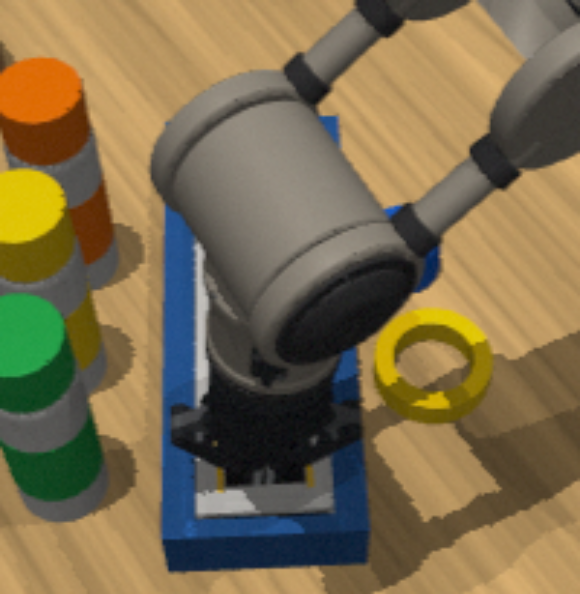

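The lid is nearly at the end wall. I push gently until it stops.

Request:
{"op": "jog_arm", "data": {"deltas": "2 4 0 0 1;2 4 0 0 1"}}

```text
time_s: 6.65
ee_pos: [0.6254, -0.0008, 0.2098]
orientation: [1.536, 0.825, -1.579]
ft_force: [-7.6, -14.2, 10.6]
finger_gap: -0.0005
```

```bash
python3 w.py
```

```text
turn -1.2926364660051064 [ 0.022 -0.086 -0.996]
tip [ 0.6293 -0.0156  0.0375] tray x,y rel catch mm 2.734703600313533 104.75201437681771 [ -7.6  -14.18  10.57] [-0.1   0.72  1.46 -0.1   0.93  0.48] 6.65
to catch+5 mm shift [-53.72018396 -84.09568843]
```

Request:
{"op": "jog_arm", "data": {"deltas": "2 4 0 0 1;2 4 0 0 1"}}

```text
time_s: 6.82
ee_pos: [0.6273, 0.0013, 0.2098]
orientation: [1.52, 0.821, -1.59]
ft_force: [-9.7, -17.2, 11.4]
finger_gap: 0.0
```

```bash
python3 w.py
```

```text
turn -1.3650089195324426 [ 0.012 -0.098 -0.995]
tip [ 0.6293 -0.0155  0.0377] tray x,y rel catch mm 2.690192599747475 104.83067713749486 [ -9.71 -17.15  11.43] [-0.1   0.72  1.45 -0.12  0.95  0.49] 6.8167
to catch+5 mm shift [-53.7225449  -84.18604043]
```

The tip has stopped and the push force rises: this is the end stop. I back away from the edge, then go up.

Request:
{"op": "jog_arm", "data": {"deltas": "-4 -7 0 0 1;-4 -7 1 0 1;-1 -2 2 0 1;0 0 6 0 1;0 0 10 0 1;0 0 20 0 1;0 0 25 0 1;0 0 25 0 1;0 0 25 0 1;0 0 0 0 1"}}

```text
time_s: 7.65
ee_pos: [0.6154, -0.0152, 0.3273]
orientation: [1.516, 0.828, -1.597]
ft_force: [0.4, -0.2, 0.6]
finger_gap: 0.0001
```

```bash
python3 w.py
python3 - <<'E'
from h import *
for n in("scene","top"):
    im=snapshot(n);v=im[130:300,270:490] if n=="top" else im[60:265,200:400];cv2.imwrite(f"pics/{n}6.png",cv2.resize(v,None,fx=2.9,fy=2.9))
E
```

```text
turn -1.3814385603998005 [ 0.003 -0.095 -0.995]
tip [ 0.6159 -0.0317  0.1551] tray x,y rel catch mm -0.49134796980256773 84.10778499353245 [ 0.41 -0.17  0.65] [-0.13  0.57  1.37 -0.1   1.18  0.43] 7.65
to catch+5 mm shift [-40.32235388 -68.06166944]
```

View pics/scene6.png

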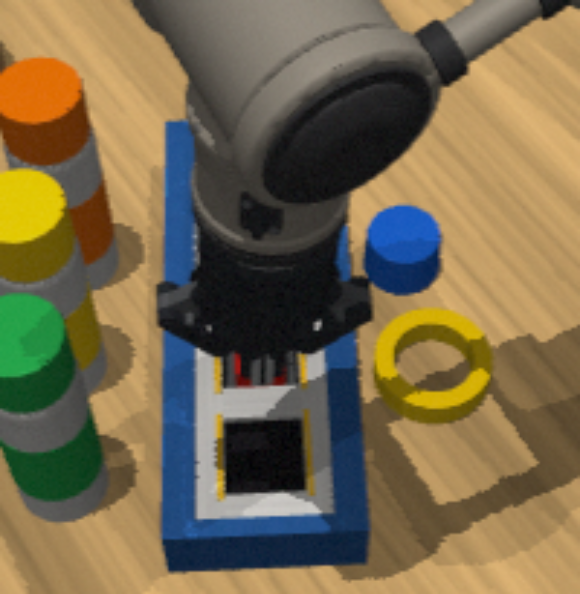

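The lid is open and red shows in the other window behind the fingers. I clear the view to measure.

Request:
{"op": "jog_arm", "data": {"deltas": "0 10 20 0 1;0 25 15 0 1;-10 30 0 0 1;-10 30 0 0 1;-10 30 0 0 1;-10 30 0 0 1;-10 30 0 0 1;-10 30 0 0 1;-10 20 0 0 1;0 0 0 0 1;0 0 0 0 1"}}

```text
time_s: 8.67
ee_pos: [0.5366, 0.2303, 0.3458]
orientation: [1.496, 0.844, -1.625]
ft_force: [0.4, 0.5, 0.5]
finger_gap: -0.0001
```

Run:
```python
from h import *
I={}
for n in("top","scene"):
    im=snapshot(n);I[n]=im;m=camera_model(n);v=im[60:300,270:510] if n=="top" else im[60:265,200:400];cv2.imwrite(f"pics/{n}7.png",cv2.resize(v,None,fx=2.4,fy=2.4))
    roi=np.zeros(im.shape[:2],np.uint8)
    if n=="top": roi[125:300,265:490]=255
    else: roi[90:265,245:360]=255
    rr=(hsv(im,(0,150,150),(6,255,255))|hsv(im,(174,150,150),(180,255,255)))&roi
    c=big(rr)
    for z in(.038,.06):print(n,z,cv2.minAreaRect((top(m,c,z)*1000).astype(np.float32)))
    y=hsv(im,(22,120,80),(33,255,255))&roi
    _,l,st,ce=cv2.connectedComponentsWithStats(y)
    for s,q in zip(st[1:],ce[1:]):
        if s[4]>15:print("yel",s,ray(m,q,.05).round(4))
s=state();print(s["ft_force"],s["time_s"],s["qvel"].round(3))
```

```text
top 0.038 ((575.8974609375, -105.46087646484375), (51.17286682128906, 34.62313461303711), 59.13173294067383)
top 0.06 ((572.927490234375, -104.0000991821289), (49.68732833862305, 33.61798095703125), 59.13173294067383)
yel [408 125  35  16 326] [ 0.7116 -0.2326  0.05  ]
yel [399 148  15  11  66] [ 0.6652 -0.1965  0.05  ]
yel [313 158  29  17  53] [ 0.6431 -0.0445  0.05  ]
yel [352 180  29  17  51] [ 0.5991 -0.12    0.05  ]
yel [297 186  29  17  54] [ 0.5907 -0.0146  0.05  ]
yel [336 208  30  17  60] [ 0.5471 -0.0884  0.05  ]
yel [304 240  46  47 950] [ 0.4613 -0.0429  0.05  ]
yel [431 262  13  12 129] [ 0.4501 -0.2452  0.05  ]
scene 0.038 ((568.2396850585938, -116.62298583984375), (51.37492370605469, 34.767913818359375), 56.83322525024414)
scene 0.06 ((575.3358764648438, -104.24417877197266), (50.031333923339844, 33.858665466308594), 56.83322525024414)
yel [295 113  10  13 106] [ 0.4644 -0.2315  0.05  ]
yel [302 167   4  27  52] [ 0.5512 -0.0858  0.05  ]
yel [329 166  31  40 748] [ 0.4863 -0.0299  0.05  ]
yel [274 168   2  27  52] [ 0.6022 -0.1192  0.05  ]
yel [304 201   4  30  67] [ 0.5928 -0.0149  0.05  ]
yel [275 203   3  29  58] [ 0.6456 -0.045   0.05  ]
[ 0.65008833 -0.56940869  0.76696319] 8.7667 [-0.027 -0.003 -0.013 -0.007  0.001 -0.001]
```

View pics/scene7.png

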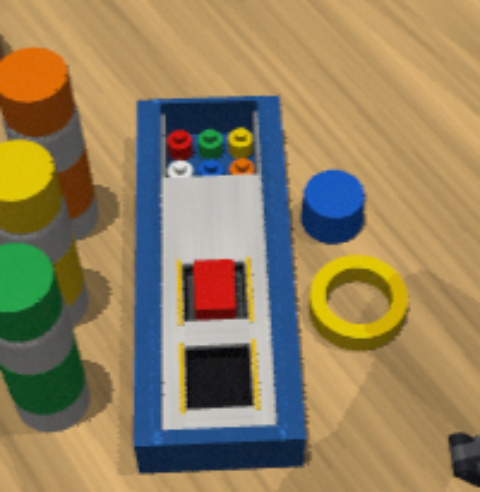

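View pics/top7.png

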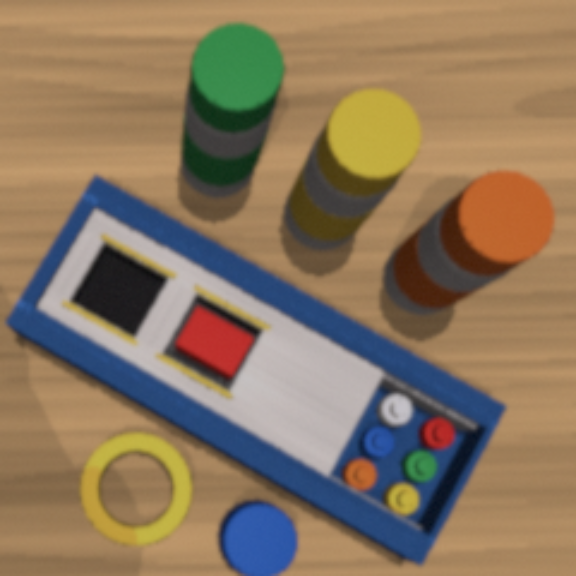

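The catch stands fully up in the second window, with both views agreeing only at z = 0.06. Window1 has moved about 86 mm, and the bystanders are in place.

```bash
python3 -c "
from rig import *
print(finish_job())"
```

```text
the job is handed in; nothing more can be done
None
```

The lid is open and the catch has sprung up in its second window. I pressed the catch down to its stop with the shut fingertips, pushed the lid over it to the end wall, backed off the edge and moved clear. The job was handed in at about 8.8 s.

**Last checks:**
- **Lid:** it moved about 86 mm (86.5 expected), and the second window is centred on the catch.
- **Catch:** its top is at the fully-up height of 60 mm; the two views agree to about 2.5 mm at that height and not at 38 mm. Its position is the same as at the start.
- **Other objects:** the cans, cap and tape look undisturbed in both views. I re-measured only the tape, which was within about 2 mm of its first position in the top view and unmoved in the scene view.
- **Robot:** nothing is in contact; the last wrist force reading was about 1 N, sensor noise.

**Not as smooth as intended:**
- When the catch met its stop, the wrist force rose briefly to about 71 N at the fingertip (wrist limit 120 N).
- Easing off then let the tip rise to about 43 mm for a moment, so I pressed the catch fully down again before pushing the lid.
- The tool tilted by up to about 5.6° while pushing.

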